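Load a vacuum nest with chokes and set its hand valve

TASK

Stand the two wound chokes from the black tray upright in the two empty wells of the vacuum nest, one in each and fully down, leaving the chokes already in the nest and everything else on the bench where they are. Then set the nest's vacuum valve: turn its handwheel clockwise, seen from above, until it is closed against its stop, and from there back it off exactly two full turns. Finish still gripping the handle of the wheel, held still so that the setting cannot creep; do not let go at the end.

Things in the scene. Friction and masses are not known exactly. Their poses are not given: they have to be found in the camera images.
- station: Fixed vacuum station: grey base plate 150 x 380 x 12 mm with an steel nest block at its right (-y) end, a brass valve with dark handwheel at its left end (axis at own (0, 140 mm)), a copper pipe between and a low dial gauge (75 mm high) beyond the valve. Origin on the bench; own x points away from the robot, y left, z up; its place and its yaw (+-0.25 rad) vary.
- nest (a point): Centre of the flat top of the nest block (130 x 130 mm), 53 mm above the bench. Four wells at (+-30, +-30 mm) from here in the station's axes: 26 mm diameter, 15 mm deep. Two hold chokes, at (30, 30) and (-30, -30); two are empty.
- well_a (a point): Centre of the floor of one empty well (the one nearer the valve and nearer the robot), at own (-30, -70, 38 mm) of the station; axes as the station's.
- well_b (a point): Centre of the floor of the other empty well (farther from the valve and from the robot), at own (30, -130, 38 mm) of the station.
- valve_axis (a point): Fixed point on the vertical valve axis in the mid-plane of the wheel's rim, 128 mm above the bench; axes as the station's. Rim 118 mm outer diameter, bar 14 mm thick, three dished spokes, hub below the rim. The wheel does not rise as it turns.
- wheel (a joint): Handwheel angle in rad: 0 = closed on the hard stop, growing anticlockwise seen from above (opening); starts a third to one and an eighth of a turn open, opens to 4.5 turns. Friction about 0.1 N m (2 N at the handle); it stays where it is left. At 0 the handle stands on the station's +x side of the valve axis, at angle v in the station's direction (cos v, sin v).
- handle: Black upright revolving handle on the rim, 52 mm from the valve axis. It spins freely on its own pin: a gripper holding it may keep its heading while cranking the wheel round. Slightly barrelled, 21 mm diameter, 59 mm tall. Origin on its axis, 170 mm above the bench; it runs from 31 mm below to 28 mm above that, the rim's top is 35 mm below.
- tray: Fixed shallow black tray 160 (x) x 150 (y) x 10 mm, walls and floor 3 mm thick, to the right of the station; origin on the bench under its centre. The two loose chokes stand in it, 60 to 76 mm apart along its own y.
- choke_a: Wound drum choke: upright solid cylinder 20 mm diameter, 32 mm tall, dark flanges above and below a copper winding, about 40 g, both ends alike. Standing in the tray. Origin at the centre of its underside.
- choke_b: The other choke in the tray, the same. Origin at the centre of its underside.
- choke_a_center (a point): Centre of choke_a, 16 mm above its underside.
- choke_b_center (a point): Centre of choke_b, 16 mm above its underside.
- choke_c: Choke already standing in the nest, in the well at own (30, -70 mm) of the station; 17 mm of it stands above the block. To be left alone. Origin at the centre of its underside.
- choke_d: Choke already standing in the nest, in the well at own (-30, -130 mm) of the station. To be left alone.
- meter: Bystander: yellow multimeter lying on the bench, 150 x 75 x 42 mm, beyond the station. Origin under its centre.
- reel: Bystander: standing solder reel, 64 mm diameter, 40 mm high, between robot and station on the left. Origin under its centre.
- board: Bystander: green circuit board 100 x 60 mm with parts up to 18 mm high, lying between robot and station. Origin under its centre.

How it is judged:
By the outcome, as a careful person would: the job done as asked, in the order asked, and still so for the second after the job is handed in, while the arm keeps its last pose, push and grip.
It also fails if it takes over 72 s, if anything falls off the work surface, if the arm or the gripper's body presses on something with over 40 N, if the wrist force passes 120 N, or if a joint passes its speed limit or range.

ROBOT

A 6-joint arm with a two-finger parallel gripper is mounted at the origin on the work surface. World frame = base frame: x ahead of the robot, y to its left, z up, the work surface at z = 0. Lengths are in m, angles in degrees, forces in N, time in s.
With the tool pointing down it reaches from about 0.4 to 0.825 m from the base axis. Payload 7 kg.
Tool frame: the origin (TCP) lies midway between the tips of the shut fingers; the grasp point (between the pads) lies 19 mm behind it; z points along the fingers, y is the line along which they close (so a half turn about z gives the same grasp; the last joint's range is limited). The gripper opens to 88 mm and grips with 3 to 60 N. Pads are 19 mm wide; open, the fingers measure 130 mm over their backs; the gripper's body (78 mm by 193 mm) begins 47 mm behind the grasp point.
Start: joints at [91.908, 20.546, 0.682, 0, -70.136, -16.507], TCP at [0.17, 0.653, 0.227] pointing down, gripper open.
Joint ranges: [-176.03, 176.03], [-82.01, 121.73], [-58.28, 71.71], [-173.87, 95.51], [-174.79, -0.11], [-173.66, 173.66]. Speed limits (degrees/s): [136.94, 136.94, 172.46, 180, 180, 180].

INTERFACE

Orientations are given as [roll, pitch, yaw] about the fixed x, y, z axes, in that order (R = Rz(yaw) Ry(pitch) Rx(roll)).
In Python, from plant import r, eyes, workorder gives the robot as it stands.
- The arm moves only by the tool step_arm, never from a script. Its argument "plan" is a list of rows, each a list of 5 numbers: the shift along the tool's x, y, z each as a share of 25 cm, from -1 to 1, then the turn about the tool's z as a share of 60 degrees, from -1 to 1, then the finger opening in mm, from 0 to 87.6. In form: [[x, y, z, turn, jaw], ...]. A call has 1 to 12 rows; each row is the pose to reach, as a shift and turn from the pose commanded when the call began, along the tool's axes at that moment; what a row does not reach only later rows make up. A row lasts 1/12 s, in which the tool goes at most 41.7 mm and 7.16 degrees, less where a joint would pass 70% of its speed; a pose out of reach is approached as far as the arm can. A call with a number of a shift or a turn outside -1 to 1 is refused whole. A call with a gripper value outside its range is refused whole. The fingers move at their own pace and stop on an object; "newtons" is the grip in N (left out, the last holds). Time passes only in rows, so rows that repeat a pose let the fingers close. It gives the time, the measured TCP pose, the force, the opening and the grip force at its end, in the units of the state.
- r.get_state(): the state, without advancing time (a new reading comes with each control period).
- eyes.capture(name): name is "scene" or "side" or "wrist"; returns the picture (384x512x3 uint8, red, green, blue); there is no depth.
- eyes.camera_model(name): a dict with "fov_y" (degrees; the focal length in pixels is half the picture's height over the tangent of half this angle, whatever the lens; pixels are square), "cx", "cy" (the principal point, pixels), "world_to_cam" (4x4, takes a point from world to camera coordinates); the wrist camera has in their place "hand_eye" (4x4, takes a point from camera to tool coordinates, whose origin is the TCP and whose axes are the flange's). Camera axes: x right, y up, looking along -z (the intrinsics and any distortion apply to the point x, -y, -z); pixel columns grow to the right and rows downward; lengths in m; the calibration is good to about 2 mm. A picture is of the moment at which its call begins: read the wrist's pose just before it. camera_model takes no time and is no camera call.
- workorder.close_job(): hands the job in; it is judged then, once.
The state is a dict: "time_s": time; "joints": joint angles; "qd": joint speeds; "joint_torque": joint torques, N m; "tcp_pos": TCP position; "eef_rot": TCP orientation; "contact_force": force on the tool from outside, world axes, zero at the start; "moment": the same for the moment, N m; "gripper_width": finger opening in m; "gripper_force": force on a finger pad.
Only numpy, scipy, OpenCV 4.12 (cv2) and the standard library are available. Lean on these libraries where they do the work, as an engineer would, in place of code of your own. Each camera call takes 0.05 s, during which the arm holds its last target. There are 200 camera calls.

## Working session

There is one attempt and no reset: what is moved stays moved. The work goes in short steps, Python scripts to look and compute and a tool call to move; the robot and the scene stay as the last step left them, time stands still between calls to the robot, and variables do not carry over. Pictures are saved under pics/ and viewed, at most 10 in all, crops included, and the job is handed in when it is done.

Besides the shell and the picture viewer there is one more tool, called after ">>>" by a JSON object that holds its "api" and its "payload", one argument or row to a line. step_arm: Moves the arm, as the interface text tells. Its arguments: {"type":"object","properties":{"plan":{"type":"array"},"newtons":{"type":"number"}},"required":["plan"]}

```bash
ls; mkdir -p pics; python3 - <<'E'
from plant import r,eyes,workorder
import cv2,json
print(r.get_state())
for n in ("scene","side","wrist"):
    im=eyes.capture(n); cv2.imwrite(f"pics/{n}0.png",im[:,:,::-1]); m=eyes.camera_model(n); print(n,{k:(v.tolist() if hasattr(v,'tolist') else v) for k,v in m.items()})
a=cv2.imread("pics/scene0.png");b=cv2.imread("pics/side0.png");
cv2.imwrite("pics/both0.png",cv2.resize(cv2.vconcat([a,b]),None,fx=.78,fy=.78))
E
```

```text
pics
{'time_s': 0.0, 'joints': array([ 9.19090075e+01,  2.05910065e+01,  6.33802991e-01, -2.05390256e-02,
       -7.01373036e+01, -1.65055063e+01]), 'qd': array([-0.09967299,  0.00807987,  0.06723971, -0.08418088, -0.07835457,
       -0.03685822]), 'joint_torque': array([ 3.16430132e-04, -5.82714593e+01,  2.93050826e+01,  6.99717432e+00,
        7.11073910e-03, -1.48600216e-04]), 'tcp_pos': array([0.17002334, 0.65271846, 0.22562645]), 'eef_rot': array([ 1.79903901e+02, -8.34044635e-03, -1.46034862e+01]), 'contact_force': array([ 0.55256189, -0.19660334, -0.11336144]), 'moment': array([-0.00691791, -0.00948854,  0.07264672]), 'gripper_force': 0.0, 'gripper_width': 0.08779489799622335}
scene {'fov_y': 47.49936665479605, 'cx': 256.6895698085864, 'cy': 182.70272157594295, 'world_to_cam': [[0.4778854383485773, 0.8782861519580214, -0.015457784225413385, -0.18568413119903834], [-0.7057613375014216, 0.3943709010274514, 0.5885342189805118, 0.3350705531753017], [0.5229975547768775, -0.2703424267509033, 0.8083245202242967, -1.573021947200639], [0.0, 0.0, 0.0, 1.0]]}
side {'fov_y': 55.52055009585977, 'cx': 263.6837019961856, 'cy': 193.48683208882403, 'world_to_cam': [[0.8329125417973458, -0.5533647379512369, -0.006645638332301779, -0.49084535062191], [0.3161504215548557, 0.4659379658089058, 0.8264083270203332, -0.2421098393068173], [-0.45420877211627236, -0.6904268815812564, 0.5630320705986562, -0.7864480409333692], [0.0, 0.0, 0.0, 1.0]]}
wrist {'fov_y': 71.25911408185755, 'cx': 256.1855063590852, 'cy': 188.61175043750922, 'hand_eye': [[-0.00010851172940126448, 0.9521843166064191, 0.3055241650573182, 0.08274365659187634], [0.9999996686728658, -0.00014316488949562723, 0.0008013475983766438, 0.0010084142758640668], [0.0008067709486531656, 0.3055241507844859, -0.9521839855868484, -0.15909093194062773], [0.0, 0.0, 0.0, 1.0]]}
```

View pics/scene0.png

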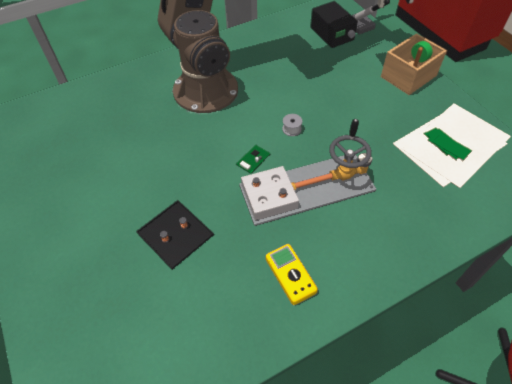

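View pics/side0.png

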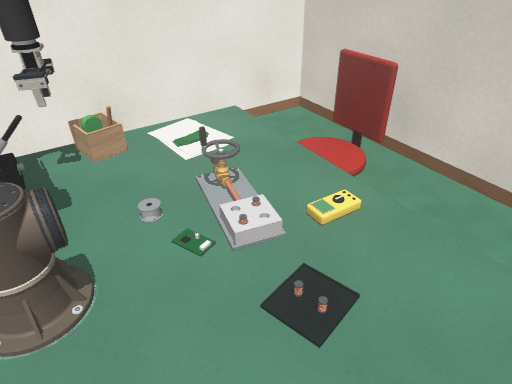

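```bash
cat > h.py <<'E'
import numpy as np,cv2
from plant import r,eyes
from scipy.spatial.transform import Rotation as Ro
def wristT():
    s=r.get_state(); T=np.eye(4); T[:3,:3]=Ro.from_euler('xyz',s['eef_rot'],degrees=True).as_matrix(); T[:3,3]=s['tcp_pos']; return T
def c2w(n,T=None):
    m=eyes.camera_model(n)
    return T@np.array(m['hand_eye']) if n=='wrist' else np.linalg.inv(np.array(m['world_to_cam']))
def ray(n,px,T=None):
    m=eyes.camera_model(n); f=192/np.tan(np.radians(m['fov_y']/2)); C=c2w(n,T)
    d=C[:3,:3]@np.array([(px[0]-m['cx'])/f,-(px[1]-m['cy'])/f,-1]); return C[:3,3],d
def onz(n,px,z,T=None):
    o,d=ray(n,px,T); return o+d*(z-o[2])/d[2]
def proj(n,P,T=None):
    m=eyes.camera_model(n); f=192/np.tan(np.radians(m['fov_y']/2)); p=np.linalg.inv(c2w(n,T))@np.append(P,1)
    return np.array([m['cx']+f*p[0]/-p[2], m['cy']-f*p[1]/-p[2]])
def tri(a,b):
    (o1,d1),(o2,d2)=ray(*a),ray(*b); t=np.linalg.lstsq(np.c_[d1,-d2],o2-o1,rcond=None)[0]
    p,q=o1+t[0]*d1,o2+t[1]*d2; return (p+q)/2,np.linalg.norm(p-q)
def togo(P,yaw=None):
    "shares for tool x,y,z,turn to bring measured TCP to P"
    T=wristT(); d=T[:3,:3].T@(np.array(P)-T[:3,3])/.25
    t=0
    if yaw is not None:
        cur=np.degrees(np.arctan2(T[1,0],T[0,0])); t=-((yaw-cur+90)%180-90)/60
    return np.round(d,3),round(t,3)
E
python3 - <<'E'
from h import *
S=dict(ch1=((183,223),(298,288)),ch2=((165,237),(322,305)),occ1=((256,182),(243,219)),occ2=((283,193),(256,201)),hand=((354,127),(203,134)),hub=((350,151),(221,150)))
for k,(a,b) in S.items(): 
    p,e=tri(('scene',a),('side',b)); print(k,p.round(4),round(e,4))
for px in((276,177),(263,199)): print('scene well',onz('scene',px,.053).round(4))
for px in((235,208),(265,215)): print('side well',onz('side',px,.053).round(4))
E
```

```text
ch1 [ 0.4882 -0.289   0.0184] 0.0012
ch2 [ 0.5036 -0.3502  0.0148] 0.0001
occ1 [ 0.489  -0.0558  0.058 ] 0.0002
occ2 [ 0.5597 -0.0074  0.0579] 0.0005
hand [0.5296 0.2363 0.1726] 0.0005
hub [0.5674 0.204  0.1234] 0.0038
scene well [0.4983 0.0052 0.053 ]
scene well [ 0.5474 -0.0653  0.053 ]
side well [0.4988 0.0031 0.053 ]
side well [ 0.5487 -0.068   0.053 ]
```

>>> {"api": "step_arm", "payload": {
  "plan": [
    [0.97,0.71,0,0,40],
    [0.97,0.71,0,0,40],
    [0.97,0.71,0,0,40],
    [0.97,0.71,0,0,40],
    [0.97,0.71,0,0,40],
    [0.97,0.71,0,0,40],
    [0.97,0.71,0,0,40],
    [0.97,0.71,0,0,40]
  ],
  "newtons": 15
}}

```text
time_s: 0.82
tcp_pos: [0.3622, 0.416, 0.2267]
eef_rot: [180.0, 0.0, -14.8]
contact_force: [-0.9, -0.4, -0.5]
gripper_width: 0.0422
gripper_force: 0.0
```

>>> {"api": "step_arm", "payload": {
  "plan": [
    [0.474,0.869,0,0,40],
    [0.474,0.869,0,0,40],
    [0.474,0.869,0,0,40],
    [0.474,0.869,0,0,40],
    [0.474,0.869,0,0,40],
    [0.474,0.869,0,0,40],
    [0.474,0.869,0,0,40]
  ]
}}

```text
time_s: 1.4
tcp_pos: [0.4199, 0.1751, 0.2266]
eef_rot: [180.0, 0.0, -14.8]
contact_force: [-0.5, -0.1, -0.6]
gripper_width: 0.0396
gripper_force: 0.0
```

>>> {"api": "step_arm", "payload": {
  "plan": [
    [0.348,0.86,0,0,40],
    [0.348,0.86,0,0,40],
    [0.348,0.86,0,0,40],
    [0.348,0.86,0,0,40],
    [0.348,0.86,0,0,40],
    [0.348,0.86,0,0,40],
    [0.348,0.86,0,0,40]
  ]
}}

```text
time_s: 1.98
tcp_pos: [0.4498, -0.0531, 0.2264]
eef_rot: [180.0, 0.0, -14.8]
contact_force: [0.1, 0.8, 0.3]
gripper_width: 0.0401
gripper_force: 0.0
```

>>> {"api": "step_arm", "payload": {
  "plan": [
    [0.2,0.83,0,0,40],
    [0.2,0.83,0,0,40],
    [0.2,0.83,0,0,40],
    [0.2,0.83,0,0,40],
    [0.2,0.83,0,0,40],
    [0.2,0.83,0,0,40],
    [0.2,0.83,0,0,40],
    [0.2,0.83,0,0,40]
  ]
}}

```text
time_s: 2.65
tcp_pos: [0.4459, -0.2631, 0.2261]
eef_rot: [-180.0, 0.1, -14.7]
contact_force: [0.3, 1.0, -0.3]
gripper_width: 0.0401
gripper_force: 0.0
```

```bash
python3 - <<'E'
from h import *
T=wristT(); im=eyes.capture('wrist'); cv2.imwrite('pics/w1.png',im[:,:,::-1])
for P in ((.4882,-.289,.019),(.5036,-.3502,.019)): print(proj('wrist',P,T).round(1))
hsv=cv2.cvtColor(im,cv2.COLOR_RGB2HSV); m=cv2.inRange(hsv,(3,100,60),(20,255,255))
n,l,s,c=cv2.connectedComponentsWithStats(m); print([(s[i].tolist(),c[i].round(1).tolist()) for i in range(1,n) if s[i][4]>80])
E
```

```text
[266.3 130.1]
[308.9 106.4]
[([25, 128, 17, 16, 160], [34.2, 135.0]), ([0, 155, 13, 11, 122], [5.1, 160.3]), ([88, 172, 14, 14, 105], [95.5, 177.7]), ([332, 305, 96, 2, 128], [378.8, 305.2]), ([149, 310, 63, 12, 92], [174.1, 319.3]), ([321, 320, 119, 2, 144], [378.6, 320.8])]
```

View pics/w1.png

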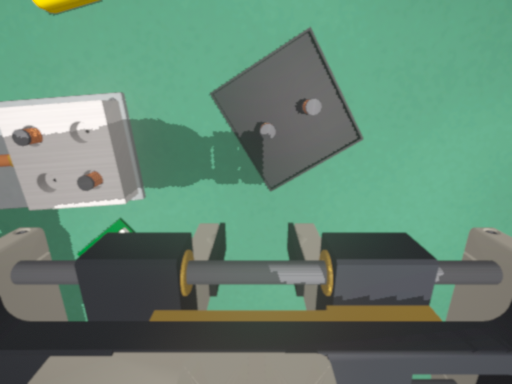

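```bash
python3 - <<'E'
from h import *
im=cv2.imread('pics/w1.png'); T=wristT()
print(cv2.cvtColor(im,cv2.COLOR_BGR2HSV)[95:120:4,300:326:3,2]); g=im[...,::-1].max(2)
hs=cv2.cvtColor(im,cv2.COLOR_BGR2HSV)
for c in((267,130),(312,107)):
    sub=g[c[1]-16:c[1]+17,c[0]-16:c[0]+17]; m=(sub>sub.mean()+25).astype('uint8')
    n,l,s,ct=cv2.connectedComponentsWithStats(m); i=1+np.argmax(s[1:,4]); p=ct[i]+np.array(c)-16
    print(s[i],p.round(1),onz('wrist',p,.022,T).round(4),onz('wrist',p,.035,T).round(4))
for p in((35,135),(90,181),(84,130),(50,180)): print(p,onz('wrist',p,.053,T).round(4))
E
```

```text
[[107 108 108 109 109 109 109 109 108]
 [ 80  71  95 120 141 147 118 109 108]
 [ 57 107 138 153 155 156 152 122 109]
 [ 58 116 135 153 156 156 152 131 109]
 [ 57  76 115 152 156 155 148 112 109]
 [106 105  99 109 122 115 109 109 109]
 [106 106 107 108 108 107 108 107 108]]
[ 10   9  15  15 150] [268.2 129.4] [ 0.4891 -0.2909  0.022 ] [ 0.4904 -0.2907  0.035 ]
[  8   8  17  16 184] [313.  106.2] [ 0.503  -0.3542  0.022 ] [ 0.5038 -0.3517  0.035 ]
(35, 135) [ 0.5577 -0.0122  0.053 ]
(90, 181) [ 0.4868 -0.0519  0.053 ]
(84, 130) [ 0.5481 -0.073   0.053 ]
(50, 180) [ 0.501  -0.0025  0.053 ]
```

>>> {"api": "step_arm", "payload": {
  "plan": [
    [0.197,0.062,0,0,40],
    [0.197,0.062,0.1,0,40],
    [0.197,0.062,0.3,0,40],
    [0.197,0.062,0.45,0,40],
    [0.197,0.062,0.6,0,40],
    [0.197,0.062,0.7,0,40],
    [0.197,0.062,0.77,0,40],
    [0.197,0.062,0.81,0,40],
    [0.197,0.062,0.82,0,40],
    [0.197,0.062,0.82,0,40]
  ]
}}

```text
time_s: 3.53
tcp_pos: [0.4904, -0.2897, 0.0217]
eef_rot: [180.0, 0.0, -14.5]
contact_force: [-0.4, -0.3, 0.4]
gripper_width: 0.0395
gripper_force: 0.0
```

>>> {"api": "step_arm", "payload": {
  "plan": [
    [0,0,0,0,14],
    [0,0,0,0,14],
    [0,0,0,0,14],
    [0,0,0,0,14],
    [0,0,0,0,14],
    [0,0,0,0,14],
    [0,0,0,0,14],
    [0,0,0,0,14]
  ]
}}

```text
time_s: 4.2
tcp_pos: [0.4906, -0.2908, 0.0225]
eef_rot: [180.0, -0.1, -14.6]
contact_force: [0.2, 2.5, 7.2]
gripper_width: 0.0196
gripper_force: 15.0
```

>>> {"api": "step_arm", "payload": {
  "plan": [
    [0,0,-0.1,0,14],
    [0,0,-0.25,0,14],
    [0,0,-0.4,0,14],
    [-0.1,-0.15,-0.57,0,14],
    [-0.459,-0.958,-0.57,0,14],
    [-0.459,-0.958,-0.57,0,14],
    [-0.459,-0.958,-0.57,0,14],
    [-0.459,-0.958,-0.57,0,14],
    [-0.459,-0.958,-0.57,0,14],
    [-0.459,-0.958,-0.57,0,14],
    [-0.459,-0.958,-0.57,0,14],
    [-0.459,-0.958,-0.57,0,14]
  ]
}}

```text
time_s: 5.2
tcp_pos: [0.439, -0.0287, 0.1645]
eef_rot: [-180.0, -0.0, -14.4]
contact_force: [0.5, -0.0, 0.5]
gripper_width: 0.0191
gripper_force: 15.0
```

```bash
python3 - <<'E'
from h import *
T=wristT(); im=eyes.capture('wrist'); cv2.imwrite('pics/w2.png',im[:,:,::-1]); np.save('T2.npy',T)
s=r.get_state(); print(s['tcp_pos'],s['gripper_width'],s['gripper_force'])
for P in ((.499,.003,.053),(.548,-.067,.053),(.489,-.0558,.07),(.5597,-.0074,.07)): print(proj('wrist',P,T).round(1))
E
```

```text
[ 0.43906865 -0.02953092  0.16425276] 0.019260723806641896 14.97420608997345
[209.9 136.9]
[266.2  66. ]
[270.3 133.8]
[197.1  67.9]
```

View pics/w2.png

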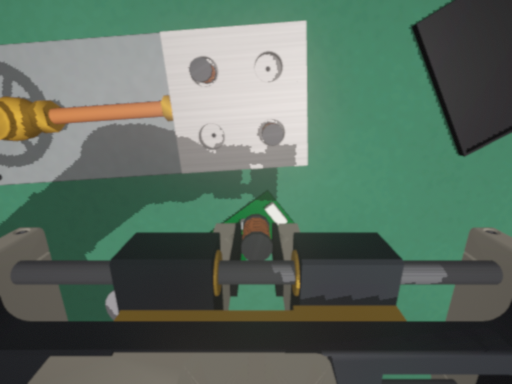

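```bash
python3 - <<'E'
from h import *
T=np.load('T2.npy'); im=cv2.imread('pics/w2.png')
g=cv2.cvtColor(im,cv2.COLOR_BGR2GRAY); b=cv2.resize(g[20:180,150:320],None,fx=6,fy=6,interpolation=cv2.INTER_CUBIC)
for cx,cy in((212,135),(267,67)):
    x=(cx-150)*6;y=(cy-20)*6; sub=cv2.GaussianBlur(b[y-130:y+130,x-130:x+130],(5,5),0)
    c=cv2.HoughCircles(sub,cv2.HOUGH_GRADIENT,1.5,20,param1=60,param2=15,minRadius=60,maxRadius=95)
    if c is not None:
        for u,v,rad in c[0][:3]:
            p=(x-130+u)/6+150,(y-130+v)/6+20; print(np.round(p,1),rad/6,onz('wrist',p,.053,T).round(4))
print('corners',[onz('wrist',p,.053,T).round(4).tolist() for p in((163,32),(306,23),(307,165),(178,174))])
print('click',[onz('wrist',p,.053,T).round(4).tolist() for p in((212,134),(267,67))])
cv2.imwrite('pics/w2c.png',cv2.resize(im[20:180,150:320],None,fx=3.5,fy=3.5,interpolation=cv2.INTER_CUBIC))
E
```

```text
[214.2 134.7] 12.95 [ 0.5    -0.0019  0.053 ]
[210.7 136. ] 12.25 [0.4997 0.0019 0.053 ]
[268.5  65.5] 13.875 [ 0.548  -0.0691  0.053 ]
[267.7  68.7] 14.55 [ 0.5455 -0.0678  0.053 ]
[268.5  61.7] 10.5 [ 0.551  -0.0698  0.053 ]
corners [[0.5981, 0.0158, 0.053], [0.5731, -0.1094, 0.053], [0.4467, -0.0855, 0.053], [0.4707, 0.0467, 0.053]]
click [[0.5012, 0.0001, 0.053], [0.547, -0.0675, 0.053]]
```

View pics/w2c.png

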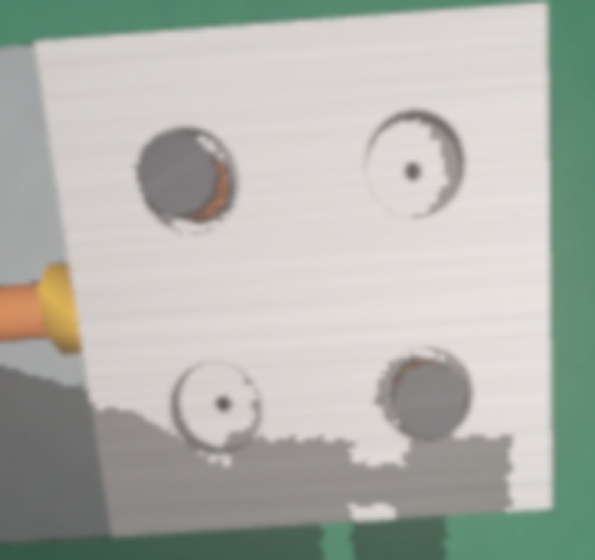

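```bash
python3 - <<'E'
from h import *
T=np.load('T2.npy')
for z in(-.0135,-.019,.018): print(proj('wrist',(T@[0,0,z,1])[:3],T).round(1))
for p in((211.7,136),(268.7,66.9),(203.4,71.4),(271.1,132.6)): print(onz('wrist',p,.053,T).round(4))
print(wristT()[:3,3])
E
```

```text
[254.7 244.7]
[254.7 249.4]
[255.  222.7]
[0.4994 0.0009 0.053 ]
[ 0.5467 -0.069   0.053 ]
[ 0.5581 -0.0093  0.053 ]
[ 0.4879 -0.0573  0.053 ]
[ 0.43906865 -0.02953092  0.16425276]
```

>>> {"api": "step_arm", "payload": {
  "plan": [
    [0.1,-0.093,0,0,14],
    [0.202,-0.186,0,0,14],
    [0.202,-0.186,0.12,0,14],
    [0.202,-0.186,0.25,0,14],
    [0.202,-0.186,0.32,0,14],
    [0.202,-0.186,0.32,0,14],
    [0.202,-0.186,0.32,0,14]
  ]
}}

```text
time_s: 5.83
tcp_pos: [0.4993, 0.0008, 0.0833]
eef_rot: [179.9, 0.1, -14.7]
contact_force: [0.1, 0.0, 0.6]
gripper_width: 0.0192
gripper_force: 15.0
```

```bash
python3 - <<'E'
from h import *
print(togo((.4995,.0031,.060)),r.get_state()['tcp_pos'])
ims=[]
for n,P in(('scene',(.4995,.0031,.06)),('side',(.4995,.0031,.06))):
    im=eyes.capture(n)[:,:,::-1]; u,v=proj(n,P).astype(int); ims.append(cv2.resize(im[v-25:v+25,u-30:u+30],None,fx=6,fy=6,interpolation=cv2.INTER_CUBIC))
cv2.imwrite('pics/p1.png',cv2.hconcat(ims))
E
```

```text
(array([-0.001, -0.009,  0.093]), 0) [0.49934261 0.00081693 0.08330092]
```

View pics/p1.png

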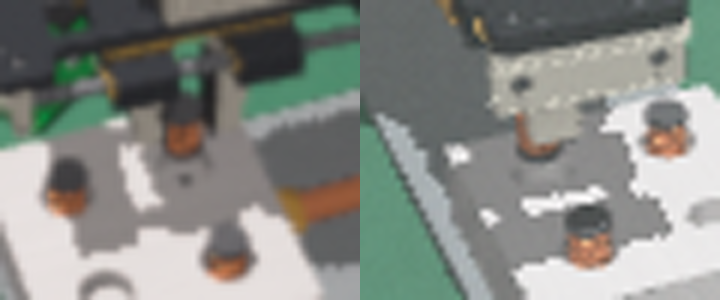

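>>> {"api": "step_arm", "payload": {
  "plan": [
    [0,-0.009,0,0,14],
    [0,-0.009,0.03,0,14],
    [0,-0.009,0.06,0,14],
    [0,-0.009,0.08,0,14],
    [0,-0.009,0.093,0,14],
    [0,-0.009,0.102,0,14],
    [0,-0.009,0.102,0,14]
  ]
}}

```text
time_s: 6.52
tcp_pos: [0.5003, 0.0041, 0.0581]
eef_rot: [180.0, -0.0, -14.6]
contact_force: [2.3, -2.6, -1.0]
gripper_width: 0.0196
gripper_force: 14.9
```

>>> {"api": "step_arm", "payload": {
  "plan": [
    [0.004,0.003,0.003,0,14],
    [0.004,0.003,0.007,0,14],
    [0.004,0.003,0.007,0,14]
  ]
}}

```text
time_s: 6.77
tcp_pos: [0.5008, 0.0037, 0.0565]
eef_rot: [-180.0, 0.0, -14.6]
contact_force: [0.3, 0.0, 0.3]
gripper_width: 0.0193
gripper_force: 14.9
```

>>> {"api": "step_arm", "payload": {
  "plan": [
    [0,0,0,0,32],
    [0,0,0,0,32],
    [0,0,0,0,32],
    [0,0,-0.08,0,32],
    [0,0,-0.2,0,32],
    [0,0,-0.36,0,32],
    [0.05,0.15,-0.434,0,40],
    [0.25,0.93,-0.434,0,40],
    [0.25,0.93,-0.434,0,40],
    [0.25,0.93,-0.434,0,40],
    [0.25,0.93,-0.434,0,40],
    [0.25,0.93,-0.434,0,40]
  ]
}}

```text
time_s: 7.77
tcp_pos: [0.5027, -0.2394, 0.1657]
eef_rot: [-180.0, -0.0, -14.6]
contact_force: [1.0, 0.6, -0.0]
gripper_width: 0.0404
gripper_force: 0.0
```

```bash
python3 - <<'E'
from h import *
print(togo((.5045,-.351,.0215),-14.6))
ims=[]
for n,P in(('scene',(.4995,.0031,.06)),('side',(.4995,.0031,.06)),('side',(.504,-.351,.02))):
    im=eyes.capture(n)[:,:,::-1]; u,v=proj(n,P).astype(int); ims.append(cv2.resize(im[v-25:v+25,u-22:u+22],None,fx=6,fy=6,interpolation=cv2.INTER_CUBIC))
cv2.imwrite('pics/p2.png',cv2.hconcat(ims))
E
```

```text
(array([0.119, 0.43 , 0.577]), np.float64(0.0))
```

View pics/p2.png

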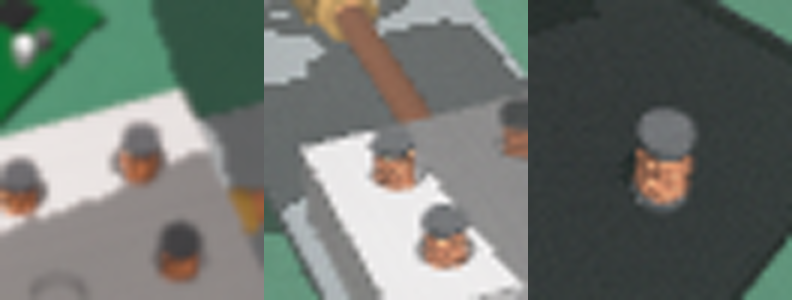

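Choke A stands in its well as deep as its neighbours. The second one is still upright in the tray where I expected it (crop 136,160).

>>> {"api": "step_arm", "payload": {
  "plan": [
    [0.119,0.2,0,0,40],
    [0.119,0.34,0.1,0,40],
    [0.119,0.43,0.2,0,40],
    [0.119,0.43,0.33,0,40],
    [0.119,0.43,0.45,0,40],
    [0.119,0.43,0.53,0,40],
    [0.119,0.43,0.57,0,40],
    [0.119,0.43,0.577,0,40],
    [0.119,0.43,0.577,0,40]
  ]
}}

```text
time_s: 8.67
tcp_pos: [0.5052, -0.3481, 0.0213]
eef_rot: [180.0, 0.0, -14.5]
contact_force: [0.2, 0.4, 0.7]
gripper_width: 0.0401
gripper_force: 0.0
```

>>> {"api": "step_arm", "payload": {
  "plan": [
    [0,0,0,0,14],
    [0,0,0,0,14],
    [0,0,0,0,14],
    [0,0,0,0,14],
    [0,0,0,0,14],
    [0,0,0,0,14],
    [0,0,0,0,14],
    [0,0,0,0,14]
  ]
}}

```text
time_s: 9.33
tcp_pos: [0.5055, -0.349, 0.0223]
eef_rot: [180.0, -0.1, -14.6]
contact_force: [-0.4, 1.7, 6.9]
gripper_width: 0.0195
gripper_force: 15.0
```

>>> {"api": "step_arm", "payload": {
  "plan": [
    [0,0,-0.1,0,14],
    [0,0,-0.25,0,14],
    [0,0,-0.4,0,14],
    [-0.02,-0.15,-0.47,0,14],
    [-0.12,-0.95,-0.47,0,14],
    [-0.12,-0.95,-0.47,0,14],
    [-0.12,-0.95,-0.47,0,14],
    [-0.12,-0.95,-0.47,0,14],
    [-0.12,-0.95,-0.47,0,14],
    [-0.12,-0.95,-0.47,0,14],
    [-0.12,-0.95,-0.47,0,14]
  ]
}}

```text
time_s: 10.25
tcp_pos: [0.5357, -0.1094, 0.1388]
eef_rot: [-180.0, -0.0, -14.4]
contact_force: [-0.4, 0.8, -0.5]
gripper_width: 0.0198
gripper_force: 15.0
```

>>> {"api": "step_arm", "payload": {
  "plan": [
    [0,-0.1,0,0,14],
    [0,-0.186,0,0,14],
    [0,-0.186,0.12,0,14],
    [0,-0.186,0.2,0,14],
    [0,-0.186,0.22,0,14],
    [0,-0.186,0.22,0,14],
    [0,-0.186,0.22,0,14]
  ]
}}

```text
time_s: 10.83
tcp_pos: [0.5475, -0.0672, 0.0841]
eef_rot: [180.0, -0.0, -14.6]
contact_force: [-0.3, -0.9, 0.8]
gripper_width: 0.0192
gripper_force: 15.0
```

```bash
python3 - <<'E'
from h import *
print(togo((.548,-.0667,.060)),r.get_state()['tcp_pos'])
E
```

```text
(array([ 0.002, -0.003,  0.096]), 0) [ 0.5474687  -0.06720732  0.08405282]
```

>>> {"api": "step_arm", "payload": {
  "plan": [
    [0.002,-0.003,0.03,0,14],
    [0.002,-0.003,0.06,0,14],
    [0.002,-0.003,0.08,0,14],
    [0.002,-0.003,0.093,0,14],
    [0.002,-0.003,0.102,0,14],
    [0.002,-0.003,0.105,0,14],
    [0.002,-0.003,0.105,0,14]
  ]
}}

```text
time_s: 11.42
tcp_pos: [0.5479, -0.0658, 0.0574]
eef_rot: [180.0, 0.0, -14.6]
contact_force: [-0.3, -0.6, -0.4]
gripper_width: 0.019
gripper_force: 15.0
```

>>> {"api": "step_arm", "payload": {
  "plan": [
    [0,0,0.004,0,14],
    [0,0,0.004,0,32],
    [0,0,0.004,0,32],
    [0,0,0.004,0,32],
    [0,0,-0.08,0,32],
    [0,0,-0.2,0,32],
    [0,0,-0.36,0,32],
    [0,0,-0.52,0,32],
    [0,0,-0.69,0,32],
    [-0.5,-0.4,-0.69,0,50],
    [-0.5,-0.4,-0.69,0,50],
    [-0.5,-0.4,-0.69,0,50]
  ]
}}

```text
time_s: 12.42
tcp_pos: [0.4724, 0.0351, 0.2301]
eef_rot: [-179.9, -0.0, -14.7]
contact_force: [-0.5, 1.4, -0.1]
gripper_width: 0.0458
gripper_force: 0.0
```

```bash
python3 - <<'E'
from h import *
ims=[]
for n,P,k in(('scene',(.523,-.03,.06),4),('side',(.523,-.03,.06),4)):
    im=eyes.capture(n)[:,:,::-1]; u,v=proj(n,P).astype(int); ims.append(cv2.resize(im[v-40:v+40,u-45:u+45],None,fx=k,fy=k,interpolation=cv2.INTER_CUBIC))
cv2.imwrite('pics/p3.png',cv2.hconcat(ims))
print(r.get_state()['tcp_pos'])
# handle by dark blob above the rim in both views
for n,c in(('scene',(354,127)),('side',(203,134))):
    im=eyes.capture(n); g=im.max(2)[c[1]-22:c[1]+22,c[0]-20:c[0]+20]
    m=(g<45).astype('uint8'); k,l,s,ct=cv2.connectedComponentsWithStats(m)
    for i in range(1,k):
        if s[i,4]>15: print(n,s[i]+[c[0]-20,c[1]-22,0,0,0],(ct[i]+np.array(c)-(20,22)).round(1))
for z in(.139,.17,.198): print(proj('scene',(.5296,.2363,z)).round(1),proj('side',(.5296,.2363,z)).round(1))
E
```

```text
[0.47057427 0.03777991 0.230283  ]
scene [350 121   8  15  88] [353.4 128.3]
[352.1 135. ] [204.2 144.2]
[353.9 127.5] [203.1 134.9]
[355.6 120.5] [202.2 126.2]
```

View pics/p3.png

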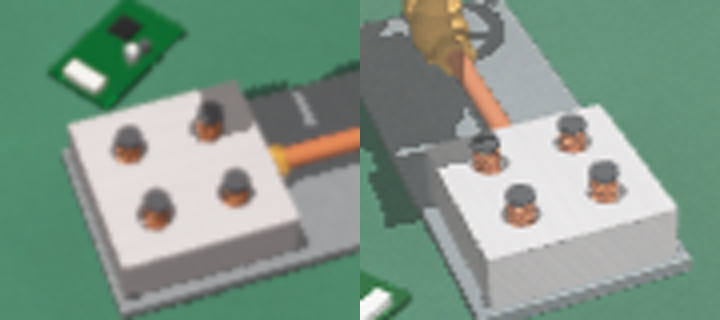

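All four chokes are seated alike. Next is the handle.

>>> {"api": "step_arm", "payload": {
  "plan": [
    [0.026,-0.827,0,0,50],
    [0.026,-0.827,0,0,50],
    [0.026,-0.827,0,0,50],
    [0.026,-0.827,0,0,50],
    [0.026,-0.827,0,0,50],
    [0.026,-0.827,0,0,50],
    [0.026,-0.827,0.08,0,50],
    [0.026,-0.827,0.2,0,50],
    [0.026,-0.827,0.27,0,50],
    [0.026,-0.827,0.309,0,50],
    [0.026,-0.827,0.309,0,50]
  ],
  "newtons": 25
}}

```text
time_s: 13.53
tcp_pos: [0.5312, 0.2312, 0.1496]
eef_rot: [179.8, 0.2, -14.7]
contact_force: [0.4, 0.1, -0.5]
gripper_width: 0.0501
gripper_force: 0.0
```

>>> {"api": "step_arm", "payload": {
  "plan": [
    [0,0,0,0,14],
    [0,0,0,0,14],
    [0,0,0,0,14],
    [0,0,0,0,14],
    [0,0,0,0,14],
    [0,0,0,0,14],
    [0,0,0,0,14],
    [0,0,0,0,14],
    [0,0,0,0,14]
  ],
  "newtons": 25
}}

```text
time_s: 14.28
tcp_pos: [0.5321, 0.2335, 0.1534]
eef_rot: [-179.9, -0.1, -14.6]
contact_force: [-0.9, 1.9, 6.0]
gripper_width: 0.0199
gripper_force: 25.0
```

```bash
python3 - <<'E'
from h import *
s=r.get_state();print(s['tcp_pos'],s['contact_force'],s['eef_rot'])
T=wristT(); im=eyes.capture('wrist'); cv2.imwrite('pics/w3.png',im[:,:,::-1])
print(proj('wrist',(.5688,.2043,.135),T).round(),proj('wrist',(T@[0,0,-.045,1])[:3],T).round(1))
E
```

```text
[0.53206109 0.23348658 0.153384  ] [-0.85814205  1.88838344  5.99916033] [-1.79912465e+02 -7.49433951e-02 -1.45683563e+01]
[283. 165.] [254.4 276.5]
```

View pics/w3.png

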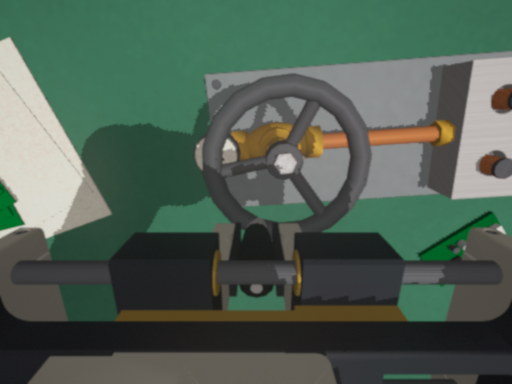

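```bash
cat > crank.py <<'E'
import numpy as np,json
R=.052;Y=np.radians(-14.6);A=np.array([[np.cos(Y),np.sin(Y)],[np.sin(Y),-np.cos(Y)]])
def rows(a0,angs,off=(0,0)):
    "shares from circle angle a0 (deg) to each angle; off: extra world shift, m"
    c=lambda a:R*np.array([np.cos(np.radians(a)),np.sin(np.radians(a))])
    print(json.dumps([[*np.round(A@(c(a)-c(a0)+off)/.25,3).tolist(),0,0,14] for a in angs]))
E
python3 -c "
from crank import *
rows(140.8,[135,125,110,95,80,80,80,80])"
```

```text
[[0.01, -0.019, 0, 0, 14], [0.031, -0.048, 0, 0, 14], [0.071, -0.085, 0, 0, 14], [0.119, -0.109, 0, 0, 14], [0.172, -0.121, 0, 0, 14], [0.172, -0.121, 0, 0, 14], [0.172, -0.121, 0, 0, 14], [0.172, -0.121, 0, 0, 14]]
```

>>> {"api": "step_arm", "payload": {
  "plan": [
    [0.01,-0.019,0,0,14],
    [0.031,-0.048,0,0,14],
    [0.071,-0.085,0,0,14],
    [0.119,-0.109,0,0,14],
    [0.172,-0.121,0,0,14],
    [0.172,-0.121,0,0,14],
    [0.172,-0.121,0,0,14],
    [0.172,-0.121,0,0,14]
  ]
}}

```text
time_s: 15.0
tcp_pos: [0.5825, 0.2529, 0.1535]
eef_rot: [-179.8, -0.2, -14.6]
contact_force: [2.3, 4.4, 3.4]
gripper_width: 0.02
gripper_force: 25.0
```

```bash
python3 -c "
from h import *
s=r.get_state();print(s['tcp_pos'],s['contact_force'],s['eef_rot'],s['gripper_width'])
from crank import *
rows(80,[70,60,45,30,30,30])"
```

```text
[0.58248545 0.25289175 0.15347779] [2.26524473 4.37785841 3.41123491] [-1.79800525e+02 -1.63959657e-01 -1.45677946e+01] 0.020006402825189874
[[0.036, 0.0, 0, 0, 14], [0.072, 0.007, 0, 0, 14], [0.122, 0.028, 0, 0, 14], [0.165, 0.061, 0, 0, 14], [0.165, 0.061, 0, 0, 14], [0.165, 0.061, 0, 0, 14]]
```

>>> {"api": "step_arm", "payload": {
  "plan": [
    [0.036,0.0,0,0,14],
    [0.072,0.007,0,0,14],
    [0.122,0.028,0,0,14],
    [0.165,0.061,0,0,14],
    [0.165,0.061,0,0,14],
    [0.165,0.061,0,0,14]
  ]
}}

```text
time_s: 15.5
tcp_pos: [0.6191, 0.2262, 0.1535]
eef_rot: [-179.9, -0.2, -14.6]
contact_force: [5.7, 0.9, 2.0]
gripper_width: 0.0202
gripper_force: 25.0
```

```bash
python3 -c "
from h import *
s=r.get_state();print(s['tcp_pos'],s['contact_force'],s['moment'])
from crank import *
rows(30,[22,14,8,4,0,0,0])"
```

```text
[0.61906828 0.22623618 0.15349938] [5.7281318  0.87649056 2.02513169] [ 0.37720709 -2.13115546  0.00248711]
[[0.019, 0.022, 0, 0, 14], [0.035, 0.046, 0, 0, 14], [0.044, 0.066, 0, 0, 14], [0.049, 0.08, 0, 0, 14], [0.053, 0.094, 0, 0, 14], [0.053, 0.094, 0, 0, 14], [0.053, 0.094, 0, 0, 14]]
```

>>> {"api": "step_arm", "payload": {
  "plan": [
    [0.019,0.022,0,0,14],
    [0.035,0.046,0,0,14],
    [0.044,0.066,0,0,14],
    [0.049,0.08,0,0,14],
    [0.053,0.094,0,0,14],
    [0.053,0.094,0,0,14],
    [0.053,0.094,0,0,14]
  ]
}}

```text
time_s: 16.08
tcp_pos: [0.6251, 0.1995, 0.1535]
eef_rot: [-180.0, -0.2, -14.6]
contact_force: [5.5, -0.8, 5.0]
gripper_width: 0.02
gripper_force: 25.0
```

```bash
python3 -c "
from h import *
from scipy.optimize import least_squares
s=r.get_state();print(s['tcp_pos'],s['contact_force'])
P=np.array([[.5321,.2335],[.58249,.25289],[.61907,.22624],s['tcp_pos'][:2]])
for fix in(0,1):
  q=least_squares(lambda c:np.hypot(*(P-c[:2]).T)-(.052 if fix else c[2]),[.57,.2,.052]).x; d=P-q[:2]; print(q.round(4),np.degrees(np.arctan2(d[:,1],d[:,0])).round(1),np.hypot(*d.T).round(4))
from crank import *
rows(0,[-4,-8,-12,-16,-16,-16])"
```

```text
[0.62512051 0.19950522 0.15345488] [ 5.48025389 -0.82199105  5.01649769]
[0.5732 0.2018 0.0519] [142.4  79.7  28.1  -2.5] [0.0519 0.0519 0.0519 0.0519]
[0.5732 0.2017 0.052 ] [142.3  79.7  28.1  -2.4] [0.052 0.052 0.052 0.052]
[[0.003, 0.014, 0, 0, 14], [0.005, 0.029, 0, 0, 14], [0.007, 0.043, 0, 0, 14], [0.007, 0.058, 0, 0, 14], [0.007, 0.058, 0, 0, 14], [0.007, 0.058, 0, 0, 14]]
```

>>> {"api": "step_arm", "payload": {
  "plan": [
    [0.006,0.014,0,0,14],
    [0.01,0.029,0,0,14],
    [0.013,0.043,0,0,14],
    [0.013,0.058,0,0,14],
    [0.013,0.058,0,0,14],
    [0.013,0.058,0,0,14]
  ]
}}

```text
time_s: 16.58
tcp_pos: [0.6246, 0.1918, 0.1534]
eef_rot: [-179.4, -0.2, -14.5]
contact_force: [-1.0, 25.9, 3.0]
gripper_width: 0.0204
gripper_force: 25.0
```

```bash
cat >> h.py <<'E'
def st(C=(.5732,.2018)):
    s=r.get_state(); d=s['tcp_pos'][:2]-C; a=np.arctan2(d[1],d[0]); f=s['contact_force']
    print(s['time_s'],s['tcp_pos'].round(4),'ang',np.degrees(a).round(2),'rad',np.hypot(*d).round(4),'F rad/tan',(f[0]*np.cos(a)+f[1]*np.sin(a)).round(1),(-f[0]*np.sin(a)+f[1]*np.cos(a)).round(1),'w',round(s['gripper_width'],4))
E
python3 -c "
from h import *; st()"
```

```text
16.5833 [0.6246 0.1918 0.1534] ang -10.98 rad 0.0523 F rad/tan -5.9 25.2 w 0.0204
```

```bash
python3 -c "
from crank import *
rows(-16,[-13.5,-11.5,-11.5,-11.5])"
```

```text
[[0.0, -0.009, 0, 0, 14], [-0.0, -0.016, 0, 0, 14], [-0.0, -0.016, 0, 0, 14], [-0.0, -0.016, 0, 0, 14]]
```

>>> {"api": "step_arm", "payload": {
  "plan": [
    [0.001,-0.009,0,0,14],
    [0.001,-0.016,0,0,14],
    [0.001,-0.016,0,0,14],
    [0.001,-0.016,0,0,14]
  ]
}}

```text
time_s: 16.92
tcp_pos: [0.6245, 0.192, 0.1534]
eef_rot: [-179.7, -0.0, -14.5]
contact_force: [-2.4, 13.7, 7.2]
gripper_width: 0.0203
gripper_force: 25.0
```

```bash
python3 -c "
from h import *; st()
from crank import *
rows(-11.5,[-5,5,20,35,50,65,80,95,110,125,140,155])"
```

```text
16.9167 [0.6245 0.192  0.1534] ang -10.81 rad 0.0523 F rad/tan -5.0 13.0 w 0.0203
[[-0.003, -0.023, 0, 0, 14], [-0.012, -0.059, 0, 0, 14], [-0.036, -0.107, 0, 0, 14], [-0.073, -0.147, 0, 0, 14], [-0.118, -0.177, 0, 0, 14], [-0.17, -0.193, 0, 0, 14], [-0.224, -0.196, 0, 0, 14], [-0.277, -0.185, 0, 0, 14], [-0.326, -0.16, 0, 0, 14], [-0.366, -0.124, 0, 0, 14], [-0.396, -0.078, 0, 0, 14], [-0.412, -0.026, 0, 0, 14]]
```

>>> {"api": "step_arm", "payload": {
  "plan": [
    [-0.003,-0.023,0,0,14],
    [-0.012,-0.059,0,0,14],
    [-0.036,-0.107,0,0,14],
    [-0.073,-0.147,0,0,14],
    [-0.118,-0.177,0,0,14],
    [-0.17,-0.193,0,0,14],
    [-0.224,-0.196,0,0,14],
    [-0.277,-0.185,0,0,14],
    [-0.326,-0.16,0,0,14],
    [-0.366,-0.124,0,0,14],
    [-0.396,-0.078,0,0,14],
    [-0.412,-0.026,0,0,14]
  ]
}}

```text
time_s: 17.92
tcp_pos: [0.5255, 0.2224, 0.1534]
eef_rot: [-179.9, -0.0, -14.5]
contact_force: [2.3, 1.8, 6.8]
gripper_width: 0.0201
gripper_force: 25.0
```

```bash
python3 -c "
from h import *; st()
from crank import *
rows(155,[170,185,200,215,230,245,260,275,290,305,320,335])"
```

```text
17.9167 [0.5255 0.2224 0.1534] ang 156.6 rad 0.0519 F rad/tan -1.4 -2.6 w 0.0201
[[-0.003, 0.054, 0, 0, 14], [0.009, 0.107, 0, 0, 14], [0.033, 0.156, 0, 0, 14], [0.07, 0.196, 0, 0, 14], [0.115, 0.225, 0, 0, 14], [0.167, 0.242, 0, 0, 14], [0.221, 0.245, 0, 0, 14], [0.274, 0.233, 0, 0, 14], [0.323, 0.209, 0, 0, 14], [0.363, 0.172, 0, 0, 14], [0.392, 0.127, 0, 0, 14], [0.409, 0.075, 0, 0, 14]]
```

Excellent tracking; continue.

>>> {"api": "step_arm", "payload": {
  "plan": [
    [-0.003,0.054,0,0,14],
    [0.009,0.107,0,0,14],
    [0.033,0.156,0,0,14],
    [0.07,0.196,0,0,14],
    [0.115,0.225,0,0,14],
    [0.167,0.242,0,0,14],
    [0.221,0.245,0,0,14],
    [0.274,0.233,0,0,14],
    [0.323,0.209,0,0,14],
    [0.363,0.172,0,0,14],
    [0.392,0.127,0,0,14],
    [0.409,0.075,0,0,14]
  ]
}}

```text
time_s: 18.92
tcp_pos: [0.6195, 0.1773, 0.1531]
eef_rot: [179.9, 0.2, -14.6]
contact_force: [-14.1, 4.0, 17.3]
gripper_width: 0.0199
gripper_force: 25.0
```

```bash
python3 -c "
from h import *; st()
from crank import *
rows(335,range(350,516,15))
rows(515,range(530,696,15))"
```

```text
18.9167 [0.6195 0.1773 0.1531] ang -27.92 rad 0.0523 F rad/tan -14.3 -3.1 w 0.0199
[[0.003, -0.054, 0, 0, 14], [-0.009, -0.107, 0, 0, 14], [-0.033, -0.156, 0, 0, 14], [-0.07, -0.196, 0, 0, 14], [-0.115, -0.225, 0, 0, 14], [-0.167, -0.242, 0, 0, 14], [-0.221, -0.245, 0, 0, 14], [-0.274, -0.233, 0, 0, 14], [-0.323, -0.209, 0, 0, 14], [-0.363, -0.172, 0, 0, 14], [-0.392, -0.127, 0, 0, 14], [-0.409, -0.075, 0, 0, 14]]
[[-0.003, 0.054, 0, 0, 14], [0.009, 0.107, 0, 0, 14], [0.033, 0.156, 0, 0, 14], [0.07, 0.196, 0, 0, 14], [0.115, 0.225, 0, 0, 14], [0.167, 0.242, 0, 0, 14], [0.221, 0.245, 0, 0, 14], [0.274, 0.233, 0, 0, 14], [0.323, 0.209, 0, 0, 14], [0.363, 0.172, 0, 0, 14], [0.392, 0.127, 0, 0, 14], [0.409, 0.075, 0, 0, 14]]
```

>>> {"api": "step_arm", "payload": {
  "plan": [
    [-0.003,-0.054,0,0,14],
    [-0.015,-0.107,0,0,14],
    [-0.039,-0.156,0,0,14],
    [-0.076,-0.196,0,0,14],
    [-0.121,-0.225,0,0,14],
    [-0.173,-0.242,0,0,14],
    [-0.227,-0.245,0,0,14],
    [-0.28,-0.233,0,0,14],
    [-0.329,-0.209,0,0,14],
    [-0.369,-0.172,0,0,14],
    [-0.398,-0.127,0,0,14],
    [-0.415,-0.075,0,0,14]
  ]
}}

```text
time_s: 19.92
tcp_pos: [0.5252, 0.222, 0.1534]
eef_rot: [-179.9, -0.1, -14.5]
contact_force: [9.4, -2.0, 5.0]
gripper_width: 0.0203
gripper_force: 25.0
```

>>> {"api": "step_arm", "payload": {
  "plan": [
    [-0.003,0.054,0,0,14],
    [0.009,0.107,0,0,14],
    [0.033,0.156,0,0,14],
    [0.07,0.196,0,0,14],
    [0.115,0.225,0,0,14],
    [0.167,0.242,0,0,14],
    [0.221,0.245,0,0,14],
    [0.274,0.233,0,0,14],
    [0.323,0.209,0,0,14],
    [0.363,0.172,0,0,14],
    [0.392,0.127,0,0,14],
    [0.409,0.075,0,0,14]
  ]
}}

```text
time_s: 20.92
tcp_pos: [0.6191, 0.1768, 0.1533]
eef_rot: [179.9, 0.1, -14.6]
contact_force: [-7.0, 1.3, 14.1]
gripper_width: 0.0199
gripper_force: 25.0
```

```bash
python3 -c "
from h import *; st()
from crank import *
rows(695,[699,703,706,708,708,708])"
```

```text
20.9167 [0.6191 0.1768 0.1533] ang -28.58 rad 0.0523 F rad/tan -6.7 -2.2 w 0.0199
[[0.002, -0.014, 0, 0, 14], [0.003, -0.029, 0, 0, 14], [0.003, -0.04, 0, 0, 14], [0.003, -0.047, 0, 0, 14], [0.003, -0.047, 0, 0, 14], [0.003, -0.047, 0, 0, 14]]
```

>>> {"api": "step_arm", "payload": {
  "plan": [
    [0.0,-0.014,0,0,14],
    [0.0,-0.029,0,0,14],
    [0.0,-0.04,0,0,14],
    [0.0,-0.047,0,0,14],
    [0.0,-0.052,0,0,14],
    [0.0,-0.052,0,0,14],
    [0.0,-0.052,0,0,14]
  ]
}}

```text
time_s: 21.5
tcp_pos: [0.6237, 0.1889, 0.1533]
eef_rot: [180.0, -0.1, -14.6]
contact_force: [4.1, -1.7, 7.9]
gripper_width: 0.02
gripper_force: 25.0
```

```bash
python3 -c "
from h import *; st()"
```

```text
21.5 [0.6237 0.1889 0.1533] ang -14.3 rad 0.0521 F rad/tan 4.4 -0.6 w 0.02
```

>>> {"api": "step_arm", "payload": {
  "plan": [
    [0.0,-0.007,0,0,14],
    [0.0,-0.014,0,0,14],
    [0.0,-0.014,0,0,14],
    [0.0,-0.014,0,0,14],
    [0.0,-0.014,0,0,14]
  ]
}}

```text
time_s: 21.92
tcp_pos: [0.6244, 0.1922, 0.1534]
eef_rot: [180.0, -0.1, -14.6]
contact_force: [2.9, -1.7, 7.8]
gripper_width: 0.0203
gripper_force: 25.0
```

```bash
python3 -c "
from h import *; st()"
```

```text
21.9167 [0.6244 0.1922 0.1534] ang -10.58 rad 0.0521 F rad/tan 3.1 -1.2 w 0.0203
```

>>> {"api": "step_arm", "payload": {
  "plan": [
    [0,0,0,0,14],
    [0,0,0,0,14],
    [0,0,0,0,14],
    [0,0,0,0,14],
    [0,0,0,0,14],
    [0,0,0,0,14]
  ]
}}

```text
time_s: 22.42
tcp_pos: [0.6244, 0.1923, 0.1534]
eef_rot: [180.0, -0.1, -14.6]
contact_force: [2.9, -1.9, 9.3]
gripper_width: 0.0202
gripper_force: 25.0
```

```bash
python3 -c "
from h import *; st()
ims=[eyes.capture(n)[120:300,a:a+220,::-1] for n,a in(('scene',180),('side',140))]
cv2.imwrite('pics/f.png',cv2.resize(cv2.hconcat(ims),None,fx=1.8,fy=1.8))"
```

```text
22.4167 [0.6244 0.1923 0.1534] ang -10.56 rad 0.0521 F rad/tan 3.2 -1.3 w 0.0202
```

View pics/f.png

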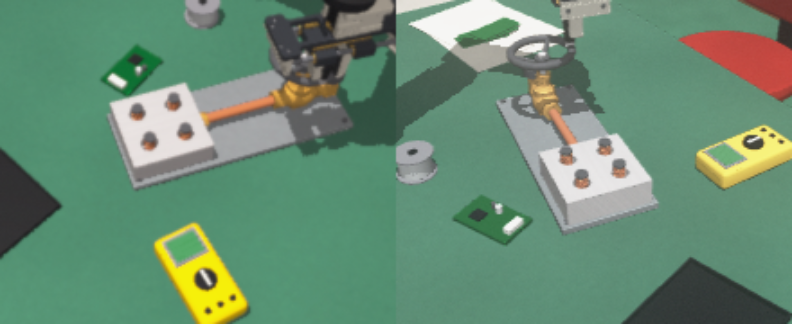

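All four chokes are seated, the bystanders haven't moved, and the handle is held still at two turns.

```bash
python3 -c "
from plant import workorder; print(workorder.close_job())"
```

```text
the job is handed in; nothing more can be done
None
```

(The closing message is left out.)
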